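# Screw the filler plug into the plough's hydraulic tank

## Robot

A 6-joint arm with a two-finger parallel gripper is mounted at the origin on the work surface. World frame = base frame: x ahead of the robot, y to its left, z up, the work surface at z = 0. Lengths are in m, angles in rad, forces in N, time in s.
With the tool pointing down it reaches from about 0.25 to 0.725 m from the base axis. Payload 4 kg.
Tool frame: the origin (TCP) lies on the centre line of the jaws, within the pads' length; the fingertips stand 17 mm ahead of it and the grasp point (between the pads) lies 2 mm behind it; z points along the fingers, y is the line along which they close (so a half turn about z gives the same grasp; the last joint's range is limited). The gripper opens to 85 mm and grips with 20 to 120 N. Pads are 22 mm wide; open, the fingers measure 114 mm over their backs; the gripper's body (76 mm by 85 mm) begins 54 mm behind the grasp point. The pads swing forward as they close: fully open they stand 13 mm farther back than shut.
Start: joints at [1.295, 0.241, 0.005, 1.335, 0, 1.571], TCP at [0.136, 0.481, 0.248] pointing down, gripper open.
Joint ranges: [-2.72, 2.72], [-1.05, 1.87], [-1.09, 1.28], [-1.99, 2.15], [-1.42, 1.44], [-3.14, 3.14]. Speed limits (rad/s): [2.79, 2.79, 3.14, 3.14, 3.14, 3.14].

## Interface

Orientations are given as a unit quaternion [x, y, z, w].
In Python, from workcell import bot, camera, get_calibration gives the robot as it stands.
- The arm moves only by the tool apply_moves, never from a script. Its argument "steps" is a list of rows, each a list of 3 entries, a list of its own where there are three numbers: the shift along the tool's x, y, z as a fraction of full scale, then the turn, a rotation vector about the tool's x, y, z as a fraction of full scale, then the opening, from 0 (shut) to 1 (fully open). A call has exactly 8 rows; each row shifts and turns the commanded pose from where the row before left it, along the tool's axes as they then stand; what a row does not reach is not made up. Full scale, the value 1, is 20 cm for a shift and pi rad for a turn. A row lasts 1/12 s, in which the tool goes at most 41.7 mm and 7.16 degrees, less where a joint would pass 70% of its speed; a pose out of reach is approached as far as the arm can. A call with a number of a shift or a turn outside -1 to 1 is refused whole. A call with a gripper value outside its range is refused whole. The fingers move at their own pace and stop on an object; the grip force is fixed at half the most. Time passes only in rows, so rows that do not move let the fingers close, or fill a call up. It gives the time, the measured TCP pose, the force, the opening and the grip force at its end, in the units of the state.
- bot.get_obs(): the state, without advancing time (a new reading comes with each control period).
- camera(name): name is "side" or "top"; returns (picture, depth): 400x640x3 uint8, red, green, blue; 400x640 float32, m along the optical axis (not along the pixel's ray), 0 where there is no reading.
- get_calibration(name): a dict with "fov_y" (degrees; the focal length in pixels is half the picture's height over the tangent of half this angle, whatever the lens; pixels are square), "cx", "cy" (the principal point, pixels), "rvec" (rotation vector, rad) and "tvec" (3), from world to camera coordinates, as OpenCV has them. Camera axes: x right, y down, z forward; pixel columns grow to the right and rows downward; lengths in m; the calibration is good to about 2 mm. A picture is of the moment at which its call begins. get_calibration takes no time and is no camera call.
- bot.job_done(): hands the job in; it is judged then, once.
The state is a dict: "clock": time; "joint_pos": joint angles; "joint_vel": joint speeds; "tau": joint torques, N m; "eef_pos": TCP position; "tool_rot": TCP orientation; "ft_force": force on the tool from outside, world axes, zero at the start; "ft_torque": the same for the moment, N m; "grip_width": finger opening in m; "grasp_force": force on a finger pad.
Only numpy, scipy, OpenCV 4.12 (cv2) and the standard library are available. Lean on these libraries where they do the work, as an engineer would, in place of code of your own. Each camera call takes 0.05 s, during which the arm holds its last target. There are 200 camera calls.

## Task

Pick up the filler plug (black, with a red grip bar) and screw it into the filler neck of the orange hydraulic tank: set it in the mouth, back it off anticlockwise under light pressure until you feel it drop into the thread start, then run it in clockwise until it is fully home with its flange flat on the rim, and let go. Never force it - the thread is easily crossed - and leave the candle, the tin and the wrench where they are.

Things in the scene. Friction and masses are not known exactly. Their poses are not given: they have to be found in the camera images.
- plug_center (a point): loose filler plug standing upright on the bench, 64 mm high, 140 g; point on its axis half-way up (32 mm), z up. From the foot up: black stem 34 mm in diameter, 26 mm long, tapered tip; black flange 62 mm in diameter, 6 mm thick, its top level with this point; red grip bar on it, 46 mm long along x, 12 mm thick along y, 32 mm high, to be pinched across the 12 mm
- plug_lugs (a point): point on the plug's axis at the underside of its four lugs, 8 mm above the foot and 24 mm below plug_center. The lugs, 5 mm wide and 4 mm high, stand out from the stem every 90 degrees (+x, +y, -x, -y) to a diameter of 45 mm
- tank: orange hydraulic tank, fixed to the bench; origin at the centre of its underside, z up. Body 240 mm (x) by 170 mm (y), flat top 100 mm up. The filler neck stands on it 50 mm to -x, a round dark pump motor (72 mm in diameter, top 175 mm above the bench) 70 mm to +x of the centre. A force above 90 N between plug and tank counts as forcing it
- mouth (a point): centre of the filler neck's mouth at the level of its flat rim, 140 mm above the bench, on the tank, z up. The neck is an upright metal tube 64 mm in outer diameter and 40 mm high, bore 48 mm, with a 3.5 mm chamfer at the mouth. With the plug fully home its flange lies flat on this rim and plug_center is 6 mm above this point
- ledges (a point): point on the neck's axis 6 mm below the rim, level with the flat tops of four thread ledges inside (inner diameter 37 mm). Four gaps between them every 90 degrees give the lugs 0.28 rad of free angle; their angle differs each time and is not given. The lugs rest on the tops, or on a solid stop 2.5 mm higher at each ledge's clockwise end; turning clockwise from the tops jams on it
- thread_start (a point): point on the neck's axis 14 mm below the rim, about where the lug undersides come to lie in the gaps. Turn anticlockwise (from above) at most 1.35 rad under light pressure: off a stop they first fall 2.5 mm to the ledge tops, then drop 7 to 8 mm to here, and anticlockwise turning is then blocked by the stops. One catching on an edge needs a small wiggle
- thread_end (a point): point on the neck's axis 18 mm below the rim, where the lug undersides lie when home. The thread is right-handed: from the thread start the plug sinks 5.5 mm per radian clockwise, with 1 mm axial play; its flange is on the rim after 0.6 to 0.9 rad; 0.1 to 0.2 rad later it binds and stiffens fast: stop at about 0.3 N m (0.6 N m is forcing it)
- candle_center (a point): bystander: red pillar candle, 58 mm in diameter, 70 mm high, standing on the bench; the point is its centre, 35 mm up
- tin_center (a point): bystander: closed metal tin, 66 mm in diameter, 75 mm high, standing on the bench; the point is its centre, 37.5 mm up
- wrench_grip (a point): bystander: steel wrench lying flat on the bench; the point is in the middle of its handle
Things that resemble listed ones, but are neither listed nor needed, are in the scene too. Several things look just like the part that bears plug_center: the one meant starts farthest to the robot's right.

How it is judged:
On the way, in this order (a step that is already met when the one before it is completed fails the run):
1. the plug is lifted clear of the bench (height (world z) of plug_center above 0.1 m), for 0.1 s.
2. the plug has dropped into the thread start: upright in the neck, its lugs below the ledge tops but its flange not yet down (horizontal distance between plug_center and mouth below 0.005 m and angle between plug_center's own z axis and vertical below 0.1 rad and z of plug_center in the frame of mouth between 0.0085 and 0.0135 m), for 0.1 s.
At the end, for the whole second after the job is handed in: The plug is screwed home in the neck: its centre within 5 mm of the neck's axis and less than 7.5 mm above the rim (flange within 1.5 mm of flat on the rim), tilted less than 0.05 rad, at rest and let go; candle, tin and wrench within 20 mm of where they started (horizontal distance between plug_center and mouth below 0.005 m and angle between plug_center's own z axis and vertical below 0.05 rad and z of plug_center in the frame of mouth below 0.0075 m and linear speed of plug below 0.02 m/s and distance of each of candle_center, tin_center, wrench_grip from where it was at the start of the episode below 0.02 m); the robot touches nothing.
It fails at once if the plug is forced: contact force between plug and tank above 90 N (contact force between plug and tank above 90 N).
It fails at once if the candle is disturbed (moved more than 20 mm) (distance of candle_center from where it was at the start of the episode above 0.02 m).
It fails at once if the tin is disturbed (moved more than 20 mm) (distance of tin_center from where it was at the start of the episode above 0.02 m).
It fails at once if the wrench is disturbed (moved more than 20 mm) (distance of wrench_grip from where it was at the start of the episode above 0.02 m).
It also fails if it takes over 72 s, if anything falls off the work surface, if the arm or the gripper's body presses on something with over 40 N, if the wrist force passes 120 N, or if a joint passes its speed limit or range.

## Working session

There is one attempt and no reset: what is moved stays moved. The work goes in short steps, Python scripts to look and compute and a tool call to move; the robot and the scene stay as the last step left them, time stands still between calls to the robot, and variables do not carry over. Pictures are saved under pics/ and viewed, at most 10 in all, crops included, and the job is handed in when it is done.

Besides the shell and the picture viewer there is one more tool, called after "Emit:" by a JSON object that holds its "api" and its "payload". apply_moves: Moves the arm, as the interface text tells. Its arguments: {"type":"object","properties":{"steps":{"type":"array"}},"required":["steps"]}

```bash
mkdir -p pics
cat > h.py <<'E'
import numpy as np, cv2
from workcell import bot, camera, get_calibration
def cam(name):
    c=get_calibration(name); R=cv2.Rodrigues(np.array(c['rvec'],float))[0]; t=np.array(c['tvec'],float).ravel()
    f=200/np.tan(np.radians(c['fov_y'])/2); return c,R,t,f
def cloud(name,depth):
    c,R,t,f=cam(name); v,u=np.mgrid[:400,:640]
    P=np.stack([(u-c['cx'])/f*depth,(v-c['cy'])/f*depth,depth],-1)
    return (P-t)@R
def onplane(name,u,v,z):
    c,R,t,f=cam(name); d=R.T@np.array([(u-c['cx'])/f,(v-c['cy'])/f,1]); o=-R.T@t
    return o+d*(z-o[2])/d[2]
def save(name,a): cv2.imwrite('pics/'+name+'.png',a[...,::-1])
E
python3 - <<'E'
from h import *
for n in ['top','side']:
    p,d=camera(n); save(n+'0',p); np.savez(n+'0.npz',p=p,d=d); print(n,get_calibration(n),-cam(n)[1].T@cam(n)[2])
print(bot.get_obs())
E
```

```text
top {'fov_y': 51.06389680451799, 'cx': 316.11585914962603, 'cy': 198.59686546182678, 'rvec': array([ 2.10931911, -2.16352592,  0.18002198]), 'tvec': array([0.12345496, 0.57757217, 0.84233187])} [0.43421336 0.11324077 0.92573701]
side {'fov_y': 55.38530851588844, 'cx': 318.17238931363624, 'cy': 199.83262829725123, 'rvec': array([ 2.11963737, -0.43023442,  0.20250238]), 'tvec': array([-0.50088883,  0.27458146,  0.67094927])} [ 0.3201709  -0.57191879  0.58894568]
{'clock': 0.1, 'joint_pos': array([ 1.29500435e+00,  2.41340579e-01,  3.88212908e-03,  1.33519586e+00,
       -2.84400186e-06,  1.57081841e+00]), 'joint_vel': array([-0.00017065, -0.00196326,  0.00384234,  0.00204629, -0.00109374,
       -0.00068887]), 'tau': array([ 5.73270745e-05, -3.73136795e+01,  2.53010470e+01,  1.08101073e-02,
       -4.78552477e-05, -4.21031785e-06]), 'eef_pos': array([0.1360134 , 0.48060322, 0.24750932]), 'tool_rot': array([ 1.37470254e-01,  9.90505460e-01, -9.20371852e-04, -1.26280215e-04]), 'ft_force': array([-0.14450466, -0.19932578,  0.22678318]), 'ft_torque': array([ 0.06403935, -0.01641264, -0.01905335]), 'grasp_force': 0.0, 'grip_width': 0.08509235577110094}
```

View pics/top0.png

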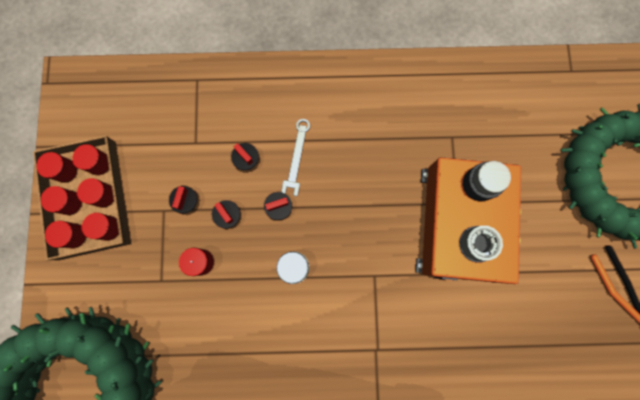

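View pics/side0.png

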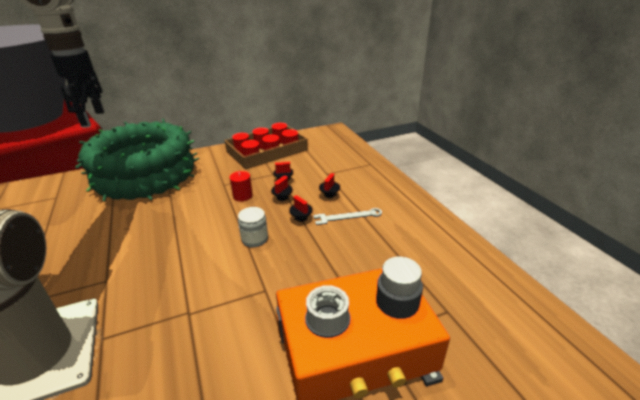

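The top view shows four plugs at (183,200), (226,214), (245,156) and (278,206). The image's right is −y, the robot's right, so (278,206) should be the one meant; its wrench neighbour has its jaw at (290,188). The tin is at (292,268), the candle at (195,262), the neck at (484,243) and the motor at (490,180).

Run:
```python
from h import *
T=np.load('top0.npz');p,d=T['p'],T['d'];P=cloud('top',d)
for n,u,v,z in [('A',183,200,.03),('B',226,214,.03),('C',245,156,.03),('D',278,206,.03),('tin',292,268,.075),('candle',195,262,.07),('neck',484,243,.14),('motor',493,178,.175),('wjaw',290,188,.005)]:
    print(n,onplane('top',u,v,z).round(3),P[v,u].round(3))
print(P[50:400:60,380].round(4).tolist())
# red bar of D
hsv=cv2.cvtColor(p,cv2.COLOR_RGB2HSV); red=((hsv[...,0]<6)|(hsv[...,0]>174))&(hsv[...,1]>150)&(hsv[...,2]>90)
v,u=np.where(red[185:230,255:305]); v+=185;u+=255
Q=P[v,u]; print(len(v), u.mean(),v.mean(),Q[:,2].min(),np.median(Q[:,2]),Q[:,2].max())
m=Q[:,2]>.055;q=np.array([onplane('top',a,b,.064)for a,b in zip(u[m],v[m])]); r=cv2.minAreaRect(q[:,:2].astype(np.float32)*1000);print(m.sum(),r,q.mean(0), np.linalg.eigh(np.cov(q[:,:2].T)))
a=cv2.resize(p[130:290,180:380],None,fx=4,fy=4,interpolation=cv2.INTER_CUBIC)
b=cv2.resize(p[150:290,410:530],None,fx=4,fy=4,interpolation=cv2.INTER_CUBIC)[:600]
save('cropD',a[:600]);save('cropN',b)
for z in (.1,.14,.175):
  s=np.abs(P[...,2]-z)<.004; s[:, :400]=0; s[:,540:]=0;print(z,s.sum(),P[s].mean(0),cv2.minAreaRect(P[s][:,:2].astype(np.float32)*1000))
```

```text
A [0.588 0.397 0.03 ] [0.585 0.393 0.043]
B [0.555 0.304 0.03 ] [0.55  0.296 0.065]
C [0.683 0.263 0.03 ] [0.673 0.257 0.064]
D [0.569 0.191 0.03 ] [0.565 0.189 0.057]
tin [0.436 0.161 0.075] [0.436 0.161 0.075]
candle [0.453 0.357 0.07 ] [0.453 0.357 0.07 ]
neck [ 0.473 -0.202  0.14 ] [ 0.475 -0.216  0.107]
motor [ 0.589 -0.216  0.175] [ 0.59  -0.216  0.174]
wjaw [0.613 0.166 0.005] [ 0.614  0.167 -0.   ]
[[0.9426, -0.0525, 0.0016], [0.7922, -0.0447, 0.0031], [0.65, -0.0376, 0.0022], [0.5145, -0.0312, -0.0008], [0.3846, -0.0246, -0.0006], [0.2608, -0.0181, 0.001]]
149 276.18791946308727 203.33557046979865 0.029106748007637955 0.06331107631118023 0.06700410823994492
137 ((569.9879150390625, 191.34210205078125), (12.717368125915527, 45.29344940185547), 17.258892059326172) [0.5699778 0.191461  0.064    ] EighResult(eigenvalues=array([1.45234896e-05, 1.71950442e-04]), eigenvectors=array([[-0.95540045, -0.29531337],
       [-0.29531337,  0.95540045]]))
0.1 7267 [ 0.51195986 -0.20303421  0.10091751] ((523.7166137695312, -210.01202392578125), (170.30381774902344, 239.6202850341797), 82.80680084228516)
0.14 584 [ 0.49132351 -0.20332966  0.14007617] ((535.6085205078125, -206.40623474121094), (64.77223205566406, 184.77783203125), 87.71517181396484)
0.175 806 [ 0.59227852 -0.21792897  0.17579289] ((592.8318481445312, -219.04568481445312), (58.61450958251953, 58.34348678588867), 23.479604721069336)
```

View pics/cropD.png

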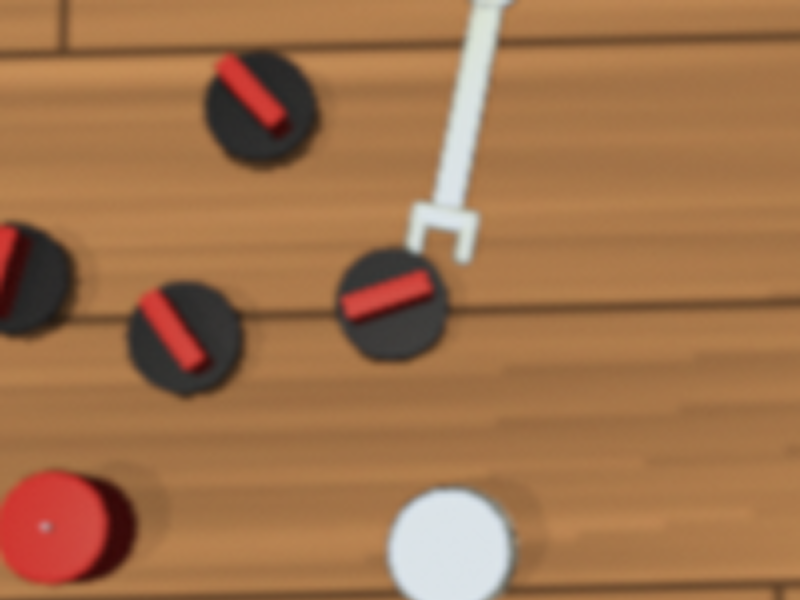

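View pics/cropN.png

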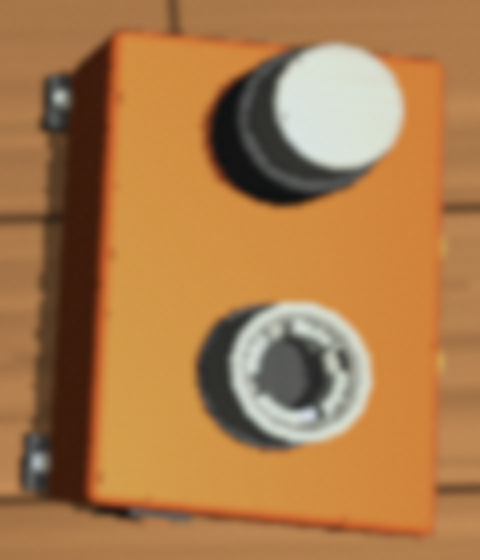

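The enlarged crop confirms the choice: (278,206) is a black plug with a red bar, rightmost of the four at y≈0.19 (the others are at 0.26, 0.30 and 0.40). The neck crop shows the bright rim centred near (485,243), with ledges and dark gaps inside. Next I refine the neck centre and check the gap angles.

Run:
```python
from h import *
from scipy.optimize import least_squares
for n in ('top','side'):
    T=np.load(n+'0.npz');p,d=T['p'],T['d'];P=cloud(n,d)
    s=(np.abs(P[...,2]-.14)<.004)&(np.hypot(P[...,0]-.474,P[...,1]+.203)<.04)
    v,u=np.where(s); q=np.array([onplane(n,a,b,.14)[:2] for a,b in zip(u,v)])
    g=p.mean(-1); s2=g[s]>120
    for k in (q,q[s2]):
        c,r=cv2.minEnclosingCircle((k*1000).astype(np.float32)); print(n,len(k),k.mean(0).round(4),np.round(c,1),round(r,1), P[s].mean(0).round(4))
    c,R,t,f=cam(n)
    C=np.array([.474,-.2035])
    out=[]
    for a in range(0,360,10):
        w=np.array([C[0]+.0208*np.cos(np.radians(a)),C[1]+.0208*np.sin(np.radians(a)),.134]); x=R@w+t; U=f*x[0]/x[2]+c['cx'];V=f*x[1]/x[2]+c['cy']
        I=cv2.remap(g.astype(np.float32),np.float32([[U]]),np.float32([[V]]),cv2.INTER_LINEAR)[0,0]
        out.append((a,int(I),round(float(P[int(round(V)),int(round(U)),2]),3)))
    print(out)
```

```text
top 492 [ 0.4739 -0.2046] [ 474.  -203.5] 33.8 [ 0.4739 -0.2047  0.1399]
top 489 [ 0.4739 -0.2046] [ 475. -204.] 33.2 [ 0.4739 -0.2047  0.1399]
[(0, 130, 0.125), (10, 139, 0.125), (20, 180, 0.127), (30, 162, 0.136), (40, 187, 0.133), (50, 203, 0.135), (60, 209, 0.135), (70, 207, 0.135), (80, 209, 0.134), (90, 173, 0.132), (100, 147, 0.103), (110, 153, 0.126), (120, 160, 0.128), (130, 207, 0.136), (140, 206, 0.136), (150, 205, 0.136), (160, 203, 0.137), (170, 206, 0.136), (180, 208, 0.135), (190, 207, 0.128), (200, 180, 0.128), (210, 122, 0.133), (220, 190, 0.137), (230, 193, 0.135), (240, 189, 0.134), (250, 193, 0.135), (260, 189, 0.135), (270, 170, 0.126), (280, 155, 0.129), (290, 155, 0.13), (300, 150, 0.136), (310, 172, 0.137), (320, 186, 0.138), (330, 192, 0.137), (340, 200, 0.135), (350, 199, 0.134)]
side 511 [ 0.4756 -0.206 ] [ 475.1 -205.6] 33.4 [ 0.4761 -0.2047  0.1385]
side 505 [ 0.4758 -0.2057] [ 475.2 -205.3] 33.1 [ 0.4761 -0.2047  0.1385]
[(0, 183, 0.126), (10, 136, 0.127), (20, 90, 0.129), (30, 160, 0.134), (40, 198, 0.134), (50, 201, 0.133), (60, 198, 0.133), (70, 199, 0.134), (80, 184, 0.134), (90, 106, 0.129), (100, 86, 0.129), (110, 125, 0.131), (120, 164, 0.135), (130, 197, 0.133), (140, 198, 0.134), (150, 209, 0.133), (160, 215, 0.134), (170, 217, 0.133), (180, 195, 0.136), (190, 145, 0.13), (200, 133, 0.135), (210, 171, 0.135), (220, 191, 0.132), (230, 211, 0.137), (240, 212, 0.132), (250, 205, 0.133), (260, 206, 0.132), (270, 184, 0.134), (280, 123, 0.103), (290, 101, 0.104), (300, 96, 0.104), (310, 168, 0.134), (320, 189, 0.122), (330, 195, 0.133), (340, 202, 0.132), (350, 206, 0.134)]
```

Emit:
{"api": "apply_moves", "payload": {"steps": [[[-0.19, -0.06, 0.01], [0, 0, 0], 0.6], [[-0.19, -0.06, 0.01], [0, 0, 0], 0.6], [[-0.19, -0.06, 0.01], [0, 0, 0], 0.6], [[-0.19, -0.06, 0.01], [0, 0, 0], 0.6], [[-0.19, -0.06, 0.01], [0, 0, 0], 0.6], [[-0.19, -0.06, 0.01], [0, 0, 0], 0.6], [[-0.19, -0.06, 0.01], [0, 0, 0], 0.6], [[-0.19, -0.06, 0.01], [0, 0, 0], 0.6]]}}

```text
clock: 0.77
eef_pos: [0.4036, 0.3044, 0.2319]
tool_rot: [0.137, 0.991, -0.0, -0.0]
ft_force: [1.0, 1.6, -0.0]
grip_width: 0.0513
grasp_force: 0.0
```

```bash
cat > go.py <<'E'
# usage: go.py x y z yaw(deg of tool y): remaining shift in tool axes and turn about tool z, in full-scale fractions
import sys; from h import *; from scipy.spatial.transform import Rotation as Ro
o=bot.get_obs(); R=Ro.from_quat(o['tool_rot']).as_matrix(); x,y,z,w=map(float,sys.argv[1:5])
yaw=np.degrees(np.arctan2(R[1,1],R[0,1])); tilt=np.degrees(np.arccos(-R[2,2]))
p=o['eef_pos']; print('t',round(o['clock'],2),'pos',p.round(4),'yaw',yaw.round(1),'tilt',tilt.round(2),'q6',o['joint_pos'][5].round(2),'F',o['ft_force'].round(1),'T',o['ft_torque'].round(2),'w',round(o['grip_width'],4),'g',round(o['grasp_force'],1))
print('shift',(R.T@(np.array([x,y,z])-p)/.2).round(3),'turn z',round(-((w-yaw+180)%360-180)/180,3))
E
python3 go.py .570 .191 .16 17.2
```

```text
t 0.77 pos [0.4036 0.3044 0.2319] yaw 74.2 tilt 0.04 q6 0.92 F [ 1.   1.6 -0. ] T [0.05 0.02 0.02] w 0.0513 g 0.0
shift [-0.955 -0.319  0.359] turn z 0.317
```

Emit:
{"api": "apply_moves", "payload": {"steps": [[[-0.19, -0.064, 0.03], [0, 0, 0], 0.6], [[-0.19, -0.064, 0.03], [0, 0, 0], 0.6], [[-0.19, -0.064, 0.03], [0, 0, 0], 0.6], [[-0.19, -0.064, 0.03], [0, 0, 0], 0.6], [[-0.15, -0.05, 0.03], [0, 0, 0], 0.6], [[0, 0, 0], [0, 0, 0.039], 0.6], [[0, 0, 0], [0, 0, 0.039], 0.6], [[0, 0, 0], [0, 0, 0.039], 0.6]]}}

```text
clock: 1.43
eef_pos: [0.5612, 0.1964, 0.2009]
tool_rot: [0.32, 0.947, -0.001, -0.001]
ft_force: [0.4, 0.7, -0.1]
grip_width: 0.0515
grasp_force: 0.0
```

Emit:
{"api": "apply_moves", "payload": {"steps": [[[0, 0, 0], [0, 0, 0.039], 0.6], [[0, 0, 0], [0, 0, 0.039], 0.6], [[0, 0, 0], [0, 0, 0.039], 0.6], [[0, 0, 0], [0, 0, 0.039], 0.6], [[0, 0, 0], [0, 0, 0.039], 0.6], [[0, 0, 0], [0, 0, 0], 0.6], [[0, 0, 0], [0, 0, 0], 0.6], [[0, 0, 0], [0, 0, 0], 0.6]]}}

```text
clock: 2.1
eef_pos: [0.5608, 0.1974, 0.2019]
tool_rot: [0.586, 0.81, -0.0, -0.0]
ft_force: [0.5, -1.1, -0.0]
grip_width: 0.0516
grasp_force: 0.0
```

```bash
python3 go.py .570 .191 .10 17.2
python3 - <<'E'
from h import *
p,d=camera('side'); save('side1',cv2.resize(p[150:260,210:400],None,fx=4,fy=4,interpolation=cv2.INTER_CUBIC))
E
```

```text
t 2.1 pos [0.5608 0.1974 0.2019] yaw 18.2 tilt 0.04 q6 1.59 F [ 0.5 -1.1 -0. ] T [-0.03  0.01 -0.04] w 0.0516 g 0.0
shift [-0.045  0.034  0.51 ] turn z 0.005
```

View pics/side1.png

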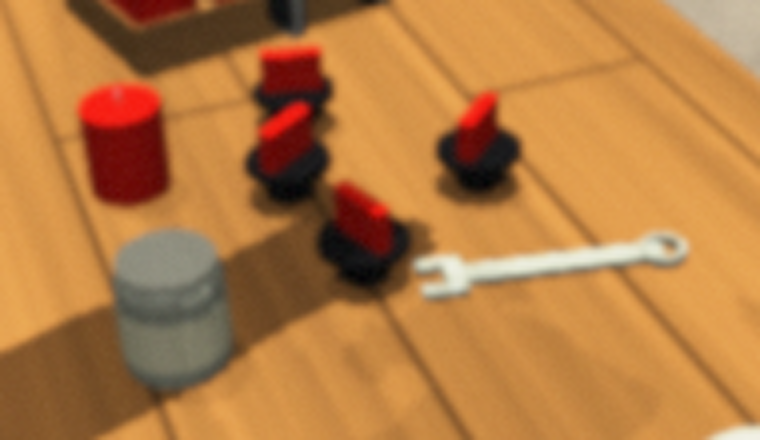

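The side crop shows the target plug alone, with its bar top at about (300,200) full-frame. The wrench jaw lies beside it at floor level and the tin is clear.

Emit:
{"api": "apply_moves", "payload": {"steps": [[[-0.015, 0.011, 0.1], [0, 0, 0.005], 0.6], [[-0.015, 0.011, 0.1], [0, 0, 0], 0.6], [[-0.015, 0.012, 0.1], [0, 0, 0], 0.6], [[0, 0, 0.1], [0, 0, 0], 0.6], [[0, 0, 0.1], [0, 0, 0], 0.6], [[0, 0, 0], [0, 0, 0], 0.6], [[0, 0, 0], [0, 0, 0], 0.6], [[0, 0, 0], [0, 0, 0], 0.6]]}}

```text
clock: 2.82
eef_pos: [0.5708, 0.1912, 0.1034]
tool_rot: [0.594, 0.805, 0.001, 0.0]
ft_force: [-0.7, -0.0, 0.5]
grip_width: 0.0513
grasp_force: 0.0
```

```bash
python3 go.py .570 .191 .054 17.2
python3 - <<'E'
from h import *
p,d=camera('side')
print(onplane('side',300.5,200,.064))
T=np.load('side0.npz');q=T['p'];P=cloud('side',T['d']);hsv=cv2.cvtColor(q,cv2.COLOR_RGB2HSV)
s=((hsv[...,0]<6)|(hsv[...,0]>174))&(hsv[...,1]>150)&(np.hypot(P[...,0]-.57,P[...,1]-.191)<.035)&(P[...,2]>.06)
print(s.sum(),P[s].mean(0))
a=cv2.resize(p[130:280,200:400],None,fx=4,fy=4,interpolation=cv2.INTER_CUBIC); save('side2',a)
E
```

```text
t 2.82 pos [0.5708 0.1912 0.1034] yaw 17.2 tilt 0.08 q6 1.59 F [-0.7 -0.   0.5] T [-0.01 -0.07 -0.05] w 0.0513 g 0.0
shift [ 0.    -0.004  0.247] turn z -0.0
[0.57016039 0.18258781 0.064     ]
38 [0.57110478 0.18891104 0.06195235]
```

View pics/side2.png

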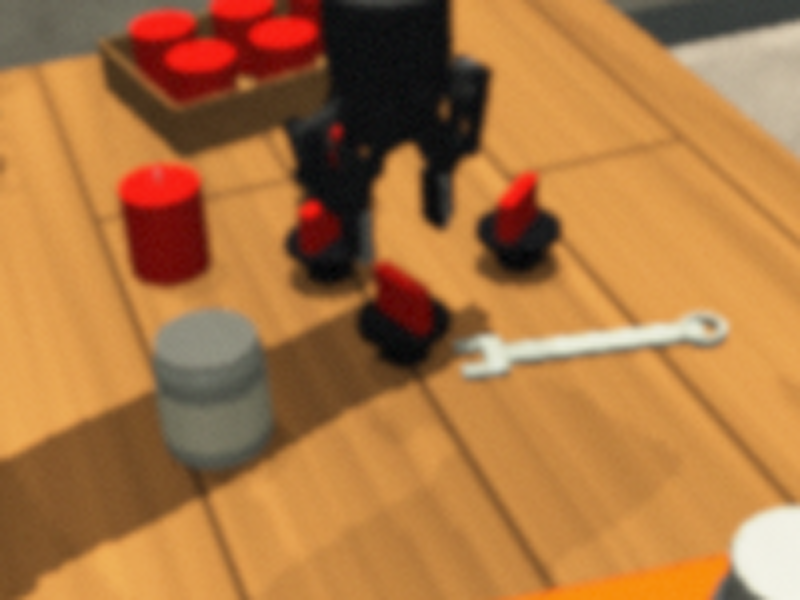

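The open jaws straddle the bar (crop (403,297), full frame (301,204)), with a finger on each side. I descend and grip.

Emit:
{"api": "apply_moves", "payload": {"steps": [[[0, -0.004, 0.05], [0, 0, 0], 0.6], [[0, 0, 0.05], [0, 0, 0], 0.6], [[0, 0, 0.05], [0, 0, 0], 0.6], [[0, 0, 0.05], [0, 0, 0], 0.6], [[0, 0, 0.045], [0, 0, 0], 0.6], [[0, 0, 0], [0, 0, 0], 0.6], [[0, 0, 0], [0, 0, 0], 0.4], [[0, 0, 0], [0, 0, 0], 0.2]]}}

```text
clock: 3.53
eef_pos: [0.5696, 0.1908, 0.0533]
tool_rot: [0.594, 0.805, 0.0, 0.0]
ft_force: [0.6, -0.6, 0.9]
grip_width: 0.0281
grasp_force: 0.0
```

Emit:
{"api": "apply_moves", "payload": {"steps": [[[0, 0, 0], [0, 0, 0], 0], [[0, 0, 0], [0, 0, 0], 0], [[0, 0, 0], [0, 0, 0], 0], [[0, 0, 0], [0, 0, 0], 0], [[0, 0, 0], [0, 0, 0], 0], [[0, 0, 0], [0, 0, 0], 0], [[0, 0, 0], [0, 0, 0], 0], [[0, 0, 0], [0, 0, 0], 0]]}}

```text
clock: 4.2
eef_pos: [0.5699, 0.1909, 0.0538]
tool_rot: [0.594, 0.805, 0.001, 0.0]
ft_force: [-0.1, 0.5, 2.8]
grip_width: 0.0107
grasp_force: 60.6
```

```bash
python3 go.py .570 .191 .22 17.2
```

```text
t 4.2 pos [0.5699 0.1909 0.0538] yaw 17.1 tilt 0.07 q6 1.59 F [-0.1  0.5  2.8] T [ 0.06 -0.12  0.03] w 0.0107 g 60.6
shift [ 0.     0.002 -0.831] turn z -0.0
```

Emit:
{"api": "apply_moves", "payload": {"steps": [[[0, 0, -0.06], [0, 0, 0], 0], [[0, 0, -0.13], [0, 0, 0], 0], [[0, 0, -0.18], [0, 0, 0], 0], [[0, 0, -0.18], [0, 0, 0], 0], [[0, 0, -0.18], [0, 0, 0], 0], [[0, 0, -0.13], [0, 0, 0], 0], [[0, 0, -0.05], [0, 0, 0], 0], [[0, 0, 0], [0, 0, 0], 0]]}}

```text
clock: 4.87
eef_pos: [0.5705, 0.1911, 0.2378]
tool_rot: [0.594, 0.805, 0.002, 0.001]
ft_force: [1.5, 0.4, -1.4]
grip_width: 0.0107
grasp_force: 60.3
```

```bash
python3 go.py .4745 -.2045 .225 -18
python3 - <<'E'
from h import *
p,d=camera('side'); P=cloud('side',d); o=bot.get_obs()
save('side3',cv2.resize(p[60:210,200:400],None,fx=4,fy=4,interpolation=cv2.INTER_CUBIC))
E
```

```text
t 4.87 pos [0.5705 0.1911 0.2378] yaw 17.1 tilt 0.28 q6 1.59 F [ 1.5  0.4 -1.4] T [ 0.01 -0.05 -0.  ] w 0.0107 g 60.3
shift [-1.749 -1.042  0.059] turn z 0.195
```

View pics/side3.png

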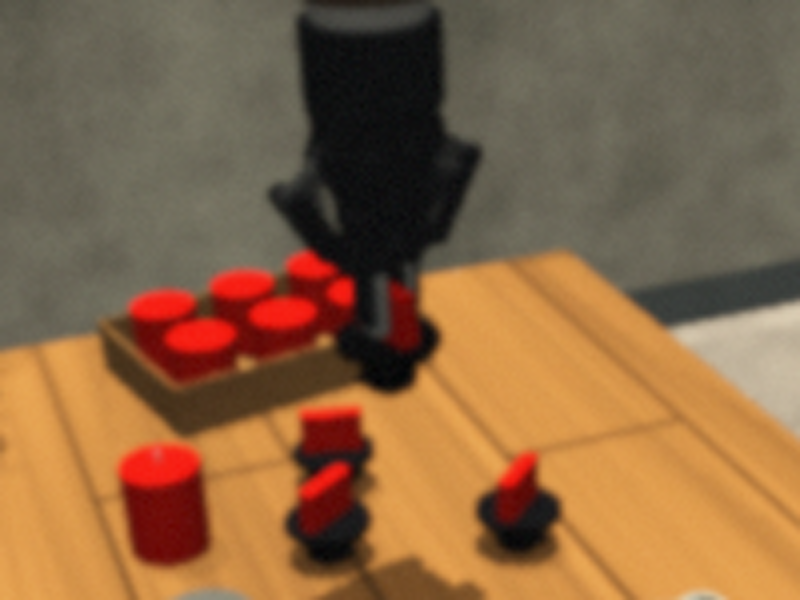

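The plug is held upright between the pads (crop (388,340)) and lifted well clear of the bench. Now over to the neck.

Emit:
{"api": "apply_moves", "payload": {"steps": [[[-0.08, -0.05, 0], [0, 0, 0], 0], [[-0.16, -0.095, 0], [0, 0, 0], 0], [[-0.17, -0.1, 0], [0, 0, 0], 0], [[-0.17, -0.1, 0], [0, 0, 0], 0], [[-0.17, -0.1, 0], [0, 0, 0], 0], [[-0.17, -0.1, 0], [0, 0, 0], 0], [[-0.17, -0.1, 0], [0, 0, 0], 0], [[-0.17, -0.1, 0], [0, 0, 0], 0]]}}

```text
clock: 5.58
eef_pos: [0.4986, -0.0953, 0.2318]
tool_rot: [0.594, 0.805, -0.001, -0.003]
ft_force: [1.1, -0.7, -2.3]
grip_width: 0.0108
grasp_force: 60.2
```

Emit:
{"api": "apply_moves", "payload": {"steps": [[[-0.17, -0.1, 0], [0, 0, 0], 0], [[-0.16, -0.1, 0], [0, 0, 0], 0], [[-0.1, -0.06, 0], [0, 0, 0], 0], [[-0.04, -0.025, 0], [0, 0, 0], 0], [[0, 0, 0], [0, 0, 0.039], 0], [[0, 0, 0], [0, 0, 0.039], 0], [[0, 0, 0], [0, 0, 0.039], 0], [[0, 0, 0], [0, 0, 0.039], 0]]}}

```text
clock: 6.25
eef_pos: [0.4732, -0.1996, 0.2323]
tool_rot: [0.773, 0.634, -0.001, -0.003]
ft_force: [-0.2, 0.1, -2.2]
grip_width: 0.0114
grasp_force: 60.2
```

Emit:
{"api": "apply_moves", "payload": {"steps": [[[0, 0, 0], [0, 0, 0.039], 0], [[0, 0, 0], [0, 0, 0], 0], [[0, 0, 0], [0, 0, 0], 0], [[0, 0, 0], [0, 0, 0], 0], [[0, 0, 0], [0, 0, 0], 0], [[0, 0, 0], [0, 0, 0], 0], [[0, 0, 0], [0, 0, 0], 0], [[0, 0, 0], [0, 0, 0], 0]]}}

```text
clock: 6.92
eef_pos: [0.4745, -0.2006, 0.2354]
tool_rot: [0.809, 0.588, 0.0, 0.0]
ft_force: [0.5, -0.4, -1.6]
grip_width: 0.0108
grasp_force: 60.2
```

```bash
python3 go.py .4745 -.2045 .205 -18
```

```text
t 6.92 pos [ 0.4745 -0.2006  0.2354] yaw -17.9 tilt 0.01 q6 1.48 F [ 0.5 -0.4 -1.6] T [ 0.01  0.01 -0.02] w 0.0108 g 60.2
shift [-0.018  0.006  0.152] turn z 0.0
```

Emit:
{"api": "apply_moves", "payload": {"steps": [[[-0.009, 0.003, 0.04], [0, 0, 0], 0], [[-0.009, 0.003, 0.05], [0, 0, 0], 0], [[0, 0, 0.04], [0, 0, 0], 0], [[0, 0, 0.02], [0, 0, 0], 0], [[0, 0, 0], [0, 0, 0], 0], [[0, 0, 0], [0, 0, 0], 0], [[0, 0, 0], [0, 0, 0], 0], [[0, 0, 0], [0, 0, 0], 0]]}}

```text
clock: 7.58
eef_pos: [0.4749, -0.2045, 0.2057]
tool_rot: [0.809, 0.588, 0.0, 0.0]
ft_force: [0.3, 0.1, -1.8]
grip_width: 0.0106
grasp_force: 60.2
```

```bash
python3 go.py .4745 -.2045 .190 -18
python3 - <<'E'
from h import *
p,d=camera('side');q,e=camera('top')
np.savez('hov.npz',p=p,d=d,q=q,e=e)
a=cv2.resize(p[230:350,250:400],None,fx=4,fy=4,interpolation=cv2.INTER_CUBIC); save('hov',a)
E
```

```text
t 7.58 pos [ 0.4749 -0.2045  0.2057] yaw -18.0 tilt 0.05 q6 1.48 F [ 0.3  0.1 -1.8] T [-0.   -0.02  0.02] w 0.0106 g 60.2
shift [-0.    -0.002  0.079] turn z 0.0
```

View pics/hov.png

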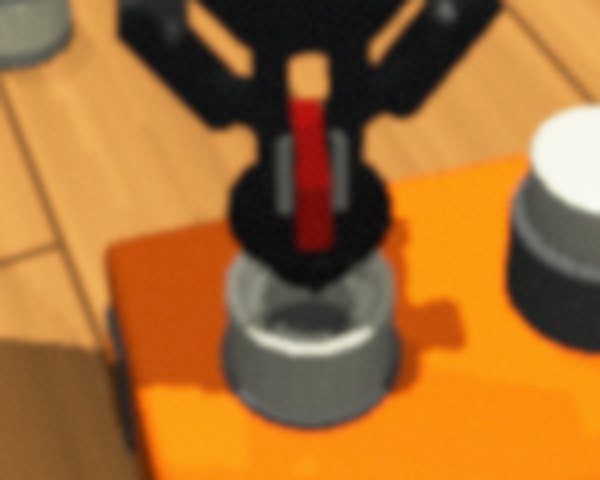

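The side crop shows the plug hovering over the mouth. The flange centre and neck centre are both at crop column ~310, so they are aligned. I lower it gently and watch the force.

Emit:
{"api": "apply_moves", "payload": {"steps": [[[0, 0, 0.02], [0, 0, 0], 0], [[0, 0, 0.02], [0, 0, 0], 0], [[0, 0, 0.02], [0, 0, 0], 0], [[0, 0, 0.015], [0, 0, 0], 0], [[0, 0, 0], [0, 0, 0], 0], [[0, 0, 0], [0, 0, 0], 0], [[0, 0, 0], [0, 0, 0], 0], [[0, 0, 0], [0, 0, 0], 0]]}}

```text
clock: 8.35
eef_pos: [0.4747, -0.2045, 0.1905]
tool_rot: [0.809, 0.588, 0.0, 0.0]
ft_force: [-0.5, 0.6, -1.9]
grip_width: 0.0111
grasp_force: 60.2
```

Emit:
{"api": "apply_moves", "payload": {"steps": [[[0, 0, 0.005], [0, 0, 0], 0], [[0, 0, 0.005], [0, 0, 0], 0], [[0, 0, 0.005], [0, 0, 0], 0], [[0, 0, 0.005], [0, 0, 0], 0], [[0, 0, 0.005], [0, 0, 0], 0], [[0, 0, 0], [0, 0, 0], 0], [[0, 0, 0], [0, 0, 0], 0], [[0, 0, 0], [0, 0, 0], 0]]}}

```text
clock: 9.02
eef_pos: [0.4745, -0.2044, 0.1853]
tool_rot: [0.809, 0.588, -0.0, 0.0]
ft_force: [0.1, 0.4, -1.2]
grip_width: 0.0108
grasp_force: 60.2
```

```bash
python3 go.py .4745 -.2045 .1798 -18
```

```text
t 9.02 pos [ 0.4745 -0.2044  0.1853] yaw -18.0 tilt 0.0 q6 1.48 F [ 0.1  0.4 -1.2] T [-0.04  0.1  -0.01] w 0.0108 g 60.2
shift [-0.    -0.     0.028] turn z 0.0
```

Emit:
{"api": "apply_moves", "payload": {"steps": [[[0, 0, 0.005], [0, 0, 0], 0], [[0, 0, 0.005], [0, 0, 0], 0], [[0, 0, 0.005], [0, 0, 0], 0], [[0, 0, 0.005], [0, 0, 0], 0], [[0, 0, 0], [0, 0, 0], 0], [[0, 0, 0], [0, 0, 0], 0], [[0, 0, 0], [0, 0, 0], 0], [[0, 0, 0], [0, 0, 0], 0]]}}

```text
clock: 9.68
eef_pos: [0.4746, -0.2044, 0.1814]
tool_rot: [0.809, 0.588, 0.0, 0.0]
ft_force: [-0.0, -0.3, -1.4]
grip_width: 0.011
grasp_force: 60.2
```

Emit:
{"api": "apply_moves", "payload": {"steps": [[[0, 0, 0.005], [0, 0, 0], 0], [[0, 0, 0.003], [0, 0, 0], 0], [[0, 0, 0.003], [0, 0, 0], 0], [[0, 0, 0], [0, 0, 0], 0], [[0, 0, 0], [0, 0, 0], 0], [[0, 0, 0], [0, 0, 0], 0], [[0, 0, 0], [0, 0, 0], 0], [[0, 0, 0], [0, 0, 0], 0]]}}

```text
clock: 10.35
eef_pos: [0.4748, -0.2045, 0.18]
tool_rot: [0.809, 0.588, 0.0, 0.001]
ft_force: [-2.1, 0.4, 5.4]
grip_width: 0.0112
grasp_force: 61.3
```

```bash
python3 go.py .4745 -.2045 .1798 -18
```

```text
t 10.35 pos [ 0.4748 -0.2045  0.18  ] yaw -18.0 tilt 0.07 q6 1.48 F [-2.1  0.4  5.4] T [ 0.16  0.46 -0.02] w 0.0112 g 61.3
shift [-0.    -0.001  0.001] turn z 0.0
```

The lugs meet the ledge tops at TCP z 0.180, exactly the expected height, with about 7 N. Now I back it off anticlockwise under light pressure.

Emit:
{"api": "apply_moves", "payload": {"steps": [[[0, 0, 0.001], [0, 0, -0.015], 0], [[0, 0, 0.001], [0, 0, -0.015], 0], [[0, 0, 0.001], [0, 0, -0.015], 0], [[0, 0, 0], [0, 0, -0.015], 0], [[0, 0, 0], [0, 0, -0.015], 0], [[0, 0, 0], [0, 0, -0.015], 0], [[0, 0, 0], [0, 0, 0], 0], [[0, 0, 0], [0, 0, 0], 0]]}}

```text
clock: 11.02
eef_pos: [0.476, -0.2049, 0.18]
tool_rot: [0.718, 0.696, 0.001, 0.002]
ft_force: [0.6, -0.1, 6.0]
grip_width: 0.0106
grasp_force: 61.3
```

```bash
python3 go.py .4745 -.2045 .1798 14
```

```text
t 11.02 pos [ 0.476  -0.2049  0.18  ] yaw -1.7 tilt 0.24 q6 1.19 F [ 0.6 -0.1  6. ] T [ 0.08 -0.08 -0.01] w 0.0106 g 61.3
shift [ 0.002 -0.008  0.001] turn z -0.087
```

Emit:
{"api": "apply_moves", "payload": {"steps": [[[0, 0, 0.001], [0, 0, -0.012], 0], [[0, 0, 0.001], [0, 0, -0.012], 0], [[0, 0, 0.001], [0, 0, -0.012], 0], [[0, 0, 0.001], [0, 0, -0.012], 0], [[0, 0, 0.001], [0, 0, -0.012], 0], [[0, 0, 0], [0, 0, 0], 0], [[0, 0, 0], [0, 0, 0], 0], [[0, 0, 0], [0, 0, 0], 0]]}}

```text
clock: 11.68
eef_pos: [0.4745, -0.2044, 0.1771]
tool_rot: [0.649, 0.76, -0.0, -0.0]
ft_force: [1.5, -0.3, -0.3]
grip_width: 0.0114
grasp_force: 60.2
```

```bash
python3 go.py .4745 -.2045 .1718 14
```

```text
t 11.68 pos [ 0.4745 -0.2044  0.1771] yaw 9.0 tilt 0.03 q6 1.01 F [ 1.5 -0.3 -0.3] T [-0.13 -0.11  0.05] w 0.0114 g 60.2
shift [-0.     0.     0.026] turn z -0.028
```

The force is gone and z is falling, so it is entering the gap. I follow it down.

Emit:
{"api": "apply_moves", "payload": {"steps": [[[0, 0, 0.004], [0, 0, -0.006], 0], [[0, 0, 0.004], [0, 0, -0.006], 0], [[0, 0, 0.004], [0, 0, 0], 0], [[0, 0, 0.004], [0, 0, 0], 0], [[0, 0, 0.004], [0, 0, 0], 0], [[0, 0, 0.004], [0, 0, 0], 0], [[0, 0, 0], [0, 0, 0], 0], [[0, 0, 0], [0, 0, 0], 0]]}}

```text
clock: 12.35
eef_pos: [0.4745, -0.2044, 0.1726]
tool_rot: [0.635, 0.773, -0.0, -0.0]
ft_force: [0.2, 0.7, -1.4]
grip_width: 0.0108
grasp_force: 60.2
```

```bash
python3 go.py .4745 -.2045 .1718 14
```

```text
t 12.35 pos [ 0.4745 -0.2044  0.1726] yaw 11.2 tilt 0.01 q6 0.97 F [ 0.2  0.7 -1.4] T [-0.02 -0.02  0.01] w 0.0108 g 60.2
shift [-0.001  0.     0.004] turn z -0.016
```

Emit:
{"api": "apply_moves", "payload": {"steps": [[[0, 0, 0.003], [0, 0, 0], 0], [[0, 0, 0.003], [0, 0, 0], 0], [[0, 0, 0], [0, 0, 0], 0], [[0, 0, 0], [0, 0, 0], 0], [[0, 0, 0], [0, 0, 0], 0], [[0, 0, 0], [0, 0, 0], 0], [[0, 0, 0], [0, 0, 0], 0], [[0, 0, 0], [0, 0, 0], 0]]}}

```text
clock: 13.02
eef_pos: [0.4747, -0.2045, 0.1718]
tool_rot: [0.635, 0.773, 0.0, 0.0]
ft_force: [-1.7, -0.0, 3.6]
grip_width: 0.0108
grasp_force: 60.8
```

```bash
python3 go.py .4745 -.2045 .1718 14
```

```text
t 13.02 pos [ 0.4747 -0.2045  0.1718] yaw 11.2 tilt 0.03 q6 0.97 F [-1.7 -0.   3.6] T [0.13 0.28 0.05] w 0.0108 g 60.8
shift [ 0.    -0.001  0.   ] turn z -0.016
```

Solid seat at z 0.1718, the thread start height. Now I run it in clockwise, with a sink of 5.5 mm/rad.

Emit:
{"api": "apply_moves", "payload": {"steps": [[[0, 0, 0.001], [0, 0, 0.012], 0], [[0, 0, 0.001], [0, 0, 0.012], 0], [[0, 0, 0.001], [0, 0, 0.012], 0], [[0, 0, 0.001], [0, 0, 0.012], 0], [[0, 0, 0.001], [0, 0, 0.012], 0], [[0, 0, 0.001], [0, 0, 0.012], 0], [[0, 0, 0], [0, 0, 0], 0], [[0, 0, 0], [0, 0, 0], 0]]}}

```text
clock: 13.68
eef_pos: [0.475, -0.2044, 0.1706]
tool_rot: [0.718, 0.697, 0.0, 0.0]
ft_force: [0.6, -0.1, 2.8]
grip_width: 0.0109
grasp_force: 60.8
```

```bash
python3 go.py .4745 -.2045 .1678 -30
```

```text
t 13.68 pos [ 0.475  -0.2044  0.1706] yaw -1.7 tilt 0.06 q6 1.19 F [ 0.6 -0.1  2.8] T [ 0.13 -0.1  -0.02] w 0.0109 g 60.8
shift [-0.    -0.002  0.014] turn z 0.157
```

Sinking as expected: 1.2 mm in 0.225 rad at 4 N. I continue.

Emit:
{"api": "apply_moves", "payload": {"steps": [[[0, 0, 0.001], [0, 0, 0.012], 0], [[0, 0, 0.001], [0, 0, 0.012], 0], [[0, 0, 0.001], [0, 0, 0.012], 0], [[0, 0, 0.001], [0, 0, 0.012], 0], [[0, 0, 0.001], [0, 0, 0.012], 0], [[0, 0, 0.001], [0, 0, 0.012], 0], [[0, 0, 0], [0, 0, 0], 0], [[0, 0, 0], [0, 0, 0], 0]]}}

```text
clock: 14.35
eef_pos: [0.4749, -0.2045, 0.1693]
tool_rot: [0.791, 0.611, 0.0, 0.0]
ft_force: [1.1, 0.9, 2.8]
grip_width: 0.0107
grasp_force: 60.8
```

```bash
python3 go.py .4745 -.2045 .1678 -30
```

```text
t 14.35 pos [ 0.4749 -0.2045  0.1693] yaw -14.6 tilt 0.05 q6 1.42 F [1.1 0.9 2.8] T [ 0.04 -0.15 -0.04] w 0.0107 g 60.8
shift [-0.    -0.002  0.007] turn z 0.085
```

Emit:
{"api": "apply_moves", "payload": {"steps": [[[0, 0, 0.001], [0, 0, 0.012], 0], [[0, 0, 0.001], [0, 0, 0.012], 0], [[0, 0, 0.001], [0, 0, 0.012], 0], [[0, 0, 0.001], [0, 0, 0.012], 0], [[0, 0, 0.001], [0, 0, 0.012], 0], [[0, 0, 0], [0, 0, 0], 0], [[0, 0, 0], [0, 0, 0], 0], [[0, 0, 0], [0, 0, 0], 0]]}}

```text
clock: 15.02
eef_pos: [0.4747, -0.2045, 0.1683]
tool_rot: [0.846, 0.534, 0.0, 0.0]
ft_force: [0.5, -0.0, 2.2]
grip_width: 0.0107
grasp_force: 60.8
```

```bash
python3 go.py .4745 -.2045 .1678 -30
```

```text
t 15.02 pos [ 0.4747 -0.2045  0.1683] yaw -25.5 tilt 0.03 q6 1.61 F [ 0.5 -0.   2.2] T [ 0.   -0.21 -0.09] w 0.0107 g 60.8
shift [-0.    -0.001  0.002] turn z 0.025
```

Emit:
{"api": "apply_moves", "payload": {"steps": [[[0, 0, 0.001], [0, 0, 0.009], 0], [[0, 0, 0.001], [0, 0, 0.009], 0], [[0, 0, 0.001], [0, 0, 0.009], 0], [[0, 0, 0.001], [0, 0, 0.009], 0], [[0, 0, 0], [0, 0, 0], 0], [[0, 0, 0], [0, 0, 0], 0], [[0, 0, 0], [0, 0, 0], 0], [[0, 0, 0], [0, 0, 0], 0]]}}

```text
clock: 15.68
eef_pos: [0.4746, -0.2046, 0.1678]
tool_rot: [0.874, 0.485, 0.0, 0.0]
ft_force: [-0.4, 0.9, 5.6]
grip_width: 0.011
grasp_force: 61.2
```

```bash
python3 go.py .4745 -.2045 .1678 -38
```

```text
t 15.68 pos [ 0.4746 -0.2046  0.1678] yaw -32.0 tilt 0.03 q6 1.72 F [-0.4  0.9  5.6] T [ 0.12  0.15 -0.07] w 0.011 g 61.2
shift [ 0. -0. -0.] turn z 0.034
```

The flange is on the rim (z 0.1678) after about 0.75 rad. I snug it in small turns, watching the torque.

Emit:
{"api": "apply_moves", "payload": {"steps": [[[0, 0, 0], [0, 0, 0.006], 0], [[0, 0, 0], [0, 0, 0.006], 0], [[0, 0, 0], [0, 0, 0.006], 0], [[0, 0, 0], [0, 0, 0.006], 0], [[0, 0, 0], [0, 0, 0], 0], [[0, 0, 0], [0, 0, 0], 0], [[0, 0, 0], [0, 0, 0], 0], [[0, 0, 0], [0, 0, 0], 0]]}}

```text
clock: 16.35
eef_pos: [0.4743, -0.2044, 0.1678]
tool_rot: [0.892, 0.452, -0.0, 0.0]
ft_force: [-1.3, -0.1, 6.2]
grip_width: 0.0111
grasp_force: 61.2
```

```bash
python3 go.py .4745 -.2045 .1678 -38
```

```text
t 16.35 pos [ 0.4743 -0.2044  0.1678] yaw -36.3 tilt 0.0 q6 1.8 F [-1.3 -0.1  6.2] T [ 0.17  0.2  -0.05] w 0.0111 g 61.2
shift [ 0.     0.001 -0.   ] turn z 0.01
```

Emit:
{"api": "apply_moves", "payload": {"steps": [[[0, 0, 0], [0, 0, 0.004], 0], [[0, 0, 0], [0, 0, 0.004], 0], [[0, 0, 0], [0, 0, 0.004], 0], [[0, 0, 0], [0, 0, 0], 0], [[0, 0, 0], [0, 0, 0], 0], [[0, 0, 0], [0, 0, 0], 0], [[0, 0, 0], [0, 0, 0], 0], [[0, 0, 0], [0, 0, 0], 0]]}}

```text
clock: 17.02
eef_pos: [0.4743, -0.2044, 0.1678]
tool_rot: [0.9, 0.435, -0.0, -0.0]
ft_force: [-1.2, 0.1, 5.1]
grip_width: 0.0109
grasp_force: 61.2
```

```bash
python3 go.py .4745 -.2045 .1678 -38
```

```text
t 17.02 pos [ 0.4743 -0.2044  0.1678] yaw -38.4 tilt 0.01 q6 1.83 F [-1.2  0.1  5.1] T [0.18 0.22 0.  ] w 0.0109 g 61.2
shift [ 0.     0.001 -0.   ] turn z -0.002
```

Emit:
{"api": "apply_moves", "payload": {"steps": [[[0, 0, 0], [0, 0, 0.004], 0], [[0, 0, 0], [0, 0, 0.004], 0], [[0, 0, 0], [0, 0, 0.004], 0], [[0, 0, 0], [0, 0, 0], 0], [[0, 0, 0], [0, 0, 0], 0], [[0, 0, 0], [0, 0, 0], 0], [[0, 0, 0], [0, 0, 0], 0], [[0, 0, 0], [0, 0, 0], 0]]}}

```text
clock: 17.68
eef_pos: [0.4742, -0.2045, 0.1678]
tool_rot: [0.908, 0.418, -0.0, 0.0]
ft_force: [-1.9, -0.2, 6.7]
grip_width: 0.0107
grasp_force: 61.3
```

```bash
python3 go.py .4745 -.2045 .1678 -40.6
```

```text
t 17.68 pos [ 0.4742 -0.2045  0.1678] yaw -40.5 tilt 0.03 q6 1.87 F [-1.9 -0.2  6.7] T [0.11 0.19 0.38] w 0.0107 g 61.3
shift [ 0.001  0.001 -0.   ] turn z 0.0
```

The torque rose to 0.38 N m, so it is bound and home. Release and retreat.

Emit:
{"api": "apply_moves", "payload": {"steps": [[[0, 0, 0], [0, 0, 0], 0.3], [[0, 0, 0], [0, 0, 0], 0.6], [[0, 0, 0], [0, 0, 0], 0.6], [[0, 0, 0], [0, 0, 0], 0.6], [[0, 0, 0], [0, 0, 0], 0.6], [[0, 0, -0.03], [0, 0, 0], 0.6], [[0, 0, -0.08], [0, 0, 0], 0.6], [[0, 0, -0.12], [0, 0, 0], 0.6]]}}

```text
clock: 18.35
eef_pos: [0.473, -0.2038, 0.212]
tool_rot: [0.909, 0.418, -0.002, -0.002]
ft_force: [-0.3, -0.0, 0.2]
grip_width: 0.0511
grasp_force: 0.0
```

Emit:
{"api": "apply_moves", "payload": {"steps": [[[0, 0, -0.15], [0, 0, 0], 0.6], [[0, 0, -0.12], [0, 0, 0], 0.6], [[0, 0, -0.05], [0, 0, 0], 0.6], [[0, 0, 0], [0, 0, 0], 0.6], [[0, 0, 0], [0, 0, 0], 0.6], [[0, 0, 0], [0, 0, 0], 0.6], [[0, 0, 0], [0, 0, 0], 0.6], [[0, 0, 0], [0, 0, 0], 0.6]]}}

```text
clock: 19.02
eef_pos: [0.4738, -0.2041, 0.2756]
tool_rot: [0.909, 0.418, -0.001, -0.001]
ft_force: [0.9, 0.0, -0.1]
grip_width: 0.0512
grasp_force: 0.0
```

```bash
python3 go.py .4745 -.2045 .27 -40.6
python3 - <<'E'
from h import *
p,d=camera('side'); P=cloud('side',d)
s=(np.hypot(P[...,0]-.4745,P[...,1]+.2045)<.03)&(P[...,2]>.13)&(P[...,2]<.19); print(np.percentile(P[s][:,2],[5,50,95,99]))
save('end',p)
E
```

```text
t 19.02 pos [ 0.4738 -0.2041  0.2756] yaw -40.6 tilt 0.19 q6 1.87 F [ 0.9  0.  -0.1] T [-0.04 -0.01 -0.02] w 0.0512 g 0.0
shift [0.001 0.004 0.028] turn z -0.0
[0.13980483 0.14549226 0.17635783 0.17697083]
```

View pics/end.png

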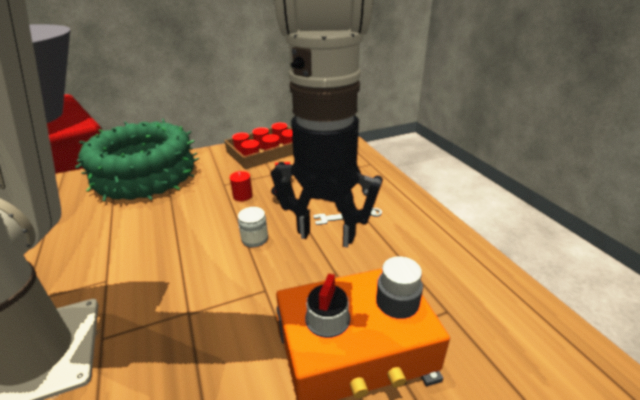

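The plug sits flat in the neck at (328,300): flange top ≈0.1455 and bar top ≈0.177 measured, against 0.146 and 0.178 expected. The gripper is clear, and the candle (241,186), tin (253,226) and wrench have not moved. Handing in.

```bash
python3 -c "
from h import *
print(bot.job_done())"
```

```text
the job is handed in; nothing more can be done
None
```

The plug is screwed home with its flange flat on the rim and snugged to about 0.38 N m (a little over the 0.3 target, under the 0.6 limit); I let go, left the candle, tin and wrench where they were, and handed the job in at about 19 s, with no verdict returned.

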